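# Pin the dough sheeter into its bench dock

### The arm

A 6-joint arm with a two-finger parallel gripper is mounted at the origin on the work surface. World frame = base frame: x ahead of the robot, y to its left, z up, the work surface at z = 0. Lengths are in m, angles in degrees, forces in N, time in s.
With the tool pointing down it reaches from about 0.35 to 0.925 m from the base axis. Payload 6.4 kg.
Tool frame: the origin (TCP) lies on the centre line of the jaws, within the pads' length; the fingertips stand 8 mm ahead of it and the grasp point (between the pads) lies 11 mm behind it; z points along the fingers, x is the direction in which the jaws open and shut, and the axes are right-handed (so a half turn about z gives the same grasp; the last joint's range is limited). The gripper opens to 85 mm and grips with 20 to 120 N. Pads are 22 mm wide; open, the fingers measure 114 mm over their backs; the gripper's body (76 mm by 85 mm) begins 54 mm behind the grasp point. The pads swing forward as they close: fully open they stand 13 mm farther back than shut.
Start: joints at [64.853, 14.043, 89.255, -0, 76.702, -9.975], TCP at [0.17, 0.627, 0.239] pointing down, gripper open.
Joint ranges: [-179.41, 179.41], [-58.25, 129.5], [7.25, 145.43], [-54.29, 234.29], [11.92, 165.04], [-157.13, 157.13]. Speed limits (degrees/s): [147.25, 147.25, 180, 180, 180, 180].

### API

Orientations are given as a 3x3 rotation matrix whose columns are the frame's x, y, z axes.
In Python, from plant import manip, viewer, workorder gives the robot as it stands.
- The arm moves only by the tool drive_tool, never from a script. Its argument "steps" is a list of rows, each an object of numbers: "dx", "dy", "dz": the shift along the tool's x, y, z in m; "ax", "ay", "az": the turn, a rotation vector about the tool's x, y, z in degrees. A call has exactly 10 rows; each row shifts and turns the commanded pose from where the row before left it, along the tool's axes as they then stand; what a row does not reach is not made up. A row lasts 1/10 s, in which the tool goes at most 50 mm and 8.59 degrees, less where a joint would pass 70% of its speed; a pose out of reach is approached as far as the arm can. A call with a gripper value outside its range is refused whole. "grip" is the finger opening in m, from 0 to 0.0854, set as the call begins (left out, the last holds). The fingers move at their own pace and stop on an object; "newtons" is the grip in N (left out, the last holds). Time passes only in rows, so rows that do not move let the fingers close, or fill a call up. It gives the time, the measured TCP pose, the force and the opening at its end, in the units of the state.
- manip.read_state(): the state, without advancing time (a new reading comes with each control period).
- viewer.grab_frame(name): name is "side" or "top" or "wrist"; returns a dict with "color" (420x560x3 uint8, blue, green, red), "depth" (420x560 float32, m along the optical axis (not along the pixel's ray), 0 where there is no reading), "fx", "fy", "cx", "cy" (pixels), "R" (3x3) and "t" (3): a world point X has camera coordinates R X + t; the wrist camera has in their place "mount" (4x4, takes a point from camera to tool coordinates, whose origin is the TCP and whose axes are the tool frame's). Camera axes: x right, y down, z forward; pixel columns grow to the right and rows downward; lengths in m; the calibration is good to about 2 mm. The wrist camera is an equidistant fisheye: a pixel r from the principal point sees the ray r / f radians off the axis. A picture is of the moment at which its call begins: read the wrist's pose just before it.
- workorder.finish_job(): hands the job in, once; it reports no verdict.
The state is a dict: "clock": time; "joint_positions": joint angles; "qd": joint speeds; "tau": joint torques, N m; "tcp_pos": TCP position; "tcp_rot": TCP orientation; "contact_force": force on the tool from outside, world axes, zero at the start; "ft_torque": the same for the moment, N m; "width": finger opening in m.
Only numpy, scipy, OpenCV 4.12 (cv2) and the standard library are available. Lean on these libraries where they do the work, as an engineer would, in place of code of your own. Each camera call takes 0.05 s, during which the arm holds its last target. There are 200 camera calls.

### The job

Push the hand-crank dough sheeter home along its bench dock until it stops. Then take the round-handled ball-lock pin from the wooden block, feel for the clevis hole and stand its nose in it, press its button and push the pin down through clevis and tongue until its handle sits on the clevis, and let the button spring out so that the balls lock. Force nothing, and leave the T-bar pin, the crank and the bench scraper where they lie.

Things in the scene. Friction and masses are not known exactly. Their poses are not given: they have to be found in the camera images.
- dock: Steel bench dock fixed to the table: base plate 160 x 390 x 5 mm with two slide rails. Origin on the table, on the slide's middle line; z up; y is the slide direction: -y is home, +y is out. Near its -y end stands the steel clevis: two horizontal lugs 48 mm wide in x, the lower 23 to 33 mm, the upper 45 to 57 mm above the table, with one vertical 17.5 mm hole through both.
- clevis_nominal (a point): Point of the dock (not of the clevis) at the height of the upper lug's top, 57 mm, 135 mm to -y of the dock's origin: where the clevis hole lies on average. The clevis is clamped on slotted screws and may be set up to 9 mm either way along the dock's y; find its hole by feel or eye. It does not yield. The upper lug reaches 20 mm to +y and 46 mm to -y of its hole.
- sheeter (a joint): Slide of the sheeter along the dock (m): 0 = home at its stop, grows towards the dock's +y, to 0.065; starts 25 to 55 mm out. Sliding takes about 6 N; it stays where left. Mass 2.4 kg. At home the slot of its flat tongue (35 to 43 mm above the table, slot 17.5 mm in x, 39.5 mm in y) lies under the clevis hole wherever the clevis is set. Over 30 N on it is forcing it.
- sheeter_face (a point): Middle of the sheeter's flat rear panel, which looks to the dock's +y: the face to push towards -y. The panel is 180 mm wide and spans 46 to 138 mm above the table; this point is 115 mm up. The sheeter is 190 x 130 mm, 152 mm tall; when home its other panel is 100 mm from the average hole. A dial stands out 20 mm at its -x cheek.
- pin: Steel ball-lock pin, about 150 g, upright in one of the block's bores (which one varies). Origin: centre of its handle's underside; z up along the pin. Handle: ribbed cylinder 30 mm across, 30 mm tall. Below it the shank, 16 mm across and 49 mm long. Over 30 N between pin and dock is forcing it.
- pin_nose (a point): Centre of the pin's flat nose, 49 mm below the handle; 13.6 mm across, widening to the 16 mm shank over 4 mm. Four balls stand 3 mm out of the shank, 36 to 41 mm below the handle, while the button is out: the pin then enters a hole only 8 mm and stands there on its balls, its handle 41 mm above the clevis. Once home they spring out under the lower lug with 2 mm play.
- pin_top (a point): Centre of the top of the pin's round button, 16 mm across, standing 9 mm proud of the handle's top when out. Pressed, the balls draw in and the shank passes; pushed on by its button, the pin slides down till its handle rests on the clevis.
- pin_button (a joint): Travel of the pin's button (m): 0 = out (balls out, locked), 0.005 = fully pressed (balls in). 3 N starts it, 6 N presses it fully; the balls are in from about 4.5 mm. More than 30 N on it is forcing it.
- block: Beech block fixed to the table, 130 x 56 mm, 62 mm tall, with two bores 26 mm wide, 35 mm either side of its middle along its x. Origin under its middle. The two pins stand in it, their handles or collars resting on its top.
- hitch: Plain T-bar hitch pin of the cutter attachment, in the other bore: collar 30 mm, bar 64 mm long at 26 mm above the collar's underside (origin). Not needed: leave it.
- crank: The sheeter's cranked handle with a wooden grip, lying on the table at the left, between dock and green board, about 130 x 120 mm, 24 mm high; origin near its middle. Leave it.
- scraper: Bench scraper, steel blade 100 x 120 mm with a black grip, lying on the table, 20 mm high; origin under the blade's middle. Leave it.
Mind the look-alikes: they are no part of the job. Several things have the shape of the pin; the one meant has the colours described above.

How it is judged (in metres and radians):
On the way, in this order (a step that is already met when the one before it is completed fails the run):
1. the sheeter is pushed home against its stop (value of joint sheeter below 0.0025 m), for 0.2 s.
2. the pin stands in the clevis hole on its balls or deeper (z of pin in the frame of dock below 0.101 m and x of pin in the frame of dock between -0.004 and 0.004 m and y of pin in the frame of dock between -0.1465 and -0.1235 m), for 0.1 s.
3. its button is pressed in the hole (value of joint pin_button above 0.003 m and z of pin in the frame of dock below 0.101 m and y of pin in the frame of dock below -0.1235 m), for 0.05 s.
At the end, for the whole second after the job is handed in: The sheeter stands home (within 2.5 mm of its stop) and the ball-lock pin is through both lugs and the tongue: handle underside within 2.5 mm of the clevis top, upright within 0.08 rad, button sprung out (within 1.2 mm) so that the balls lock under the lower lug, at rest (value of joint sheeter below 0.0025 m and z of pin in the frame of dock below 0.0595 m and x of pin in the frame of dock between -0.004 and 0.004 m and y of pin in the frame of dock between -0.1465 and -0.1235 m and angle between pin's own z axis and vertical below 0.08 rad and value of joint pin_button below 0.0012 m and linear speed of pin below 0.02 m/s); the robot touches nothing.
It fails at once if the pin's button is pressed with more than 30 N (contact force between the fingers and pin_button above 30 N).
It fails at once if the sheeter is pushed with more than 30 N (contact force between the arm and sheeter above 30 N).
It fails at once if the pin is forced against the dock with more than 30 N (contact force between pin and dock above 30 N).
It fails at once if the T-bar pin, the crank or the scraper is moved by more than 30 mm (distance of any of hitch, crank, scraper from where it was at the start of the episode above 0.03 m).
It also fails if it takes over 72 s, if anything falls off the work surface, if the arm or the gripper's body presses on something with over 40 N, if the wrist force passes 120 N, or if a joint passes its speed limit or range.

## Working session

There is one attempt and no reset: what is moved stays moved. The work goes in short steps, Python scripts to look and compute and a tool call to move; the robot and the scene stay as the last step left them, time stands still between calls to the robot, and variables do not carry over. Pictures are saved under pics/ and viewed, about 8 in all and at most 12, crops included, and the job is handed in when it is done.

Besides the shell and the picture viewer there is one more tool, called after ">>>" as name([rows], argument=value, ...), one row to a line, values as JSON. drive_tool: Moves the arm, as the interface text tells. Its arguments: {"type":"object","properties":{"steps":{"type":"array","items":{"type":"object","properties":{"dx":{"type":"number"},"dy":{"type":"number"},"dz":{"type":"number"},"ax":{"type":"number"},"ay":{"type":"number"},"az":{"type":"number"}}}},"grip":{"type":"number"},"newtons":{"type":"number"}},"required":["steps"]}

```bash
mkdir -p pics; cat > h.py <<'E'
import numpy as np, cv2
from plant import manip, viewer, workorder
def save(n,name):
    f=viewer.grab_frame(n); cv2.imwrite(f'pics/{name}.png',f['color']); np.savez(f'pics/{name}.npz',**f); return f
def pts(f):
    h,w=f['depth'].shape; v,u=np.mgrid[:h,:w]; d=f['depth']
    c=np.stack([(u-f['cx'])/f['fx']*d,(v-f['cy'])/f['fy']*d,d],-1)
    return (c-f['t'])@f['R']
E
python3 - <<'E'
from h import *
s=manip.read_state(); print(s)
a=save('top','top0');b=save('side','side0')
for f in(a,b): print(f['R'],f['t'],f['fx'],-f['R'].T@f['t'])
E
```

```text
{'clock': 0.0, 'joint_positions': array([ 6.48530606e+01,  1.40845319e+01,  8.93268587e+01,  2.55933534e-04,
        7.67027404e+01, -9.97478716e+00]), 'qd': array([0.05586955, 0.00604184, 0.04401881, 0.05260383, 0.045731  ,
       0.0186647 ]), 'tau': array([ 6.60968726e-04, -4.29518366e+01, -3.26124966e+01, -1.00392772e-04,
        5.31421654e-03,  7.16640528e-06]), 'tcp_pos': array([0.16986497, 0.62683127, 0.23815744]), 'tcp_rot': array([[ 2.61720277e-01,  9.65143395e-01, -8.50401671e-04],
       [ 9.65141778e-01, -2.61721425e-01, -1.80131831e-03],
       [-1.96109881e-03, -3.49316652e-04, -9.99998016e-01]]), 'contact_force': array([-0.0140439 ,  0.11378822, -0.3882465 ]), 'ft_torque': array([-0.05767808,  0.04973571, -0.00375821]), 'width': 0.08519680598087989}
[[-0.01888846 -0.99949967 -0.02536993]
 [-0.98152198  0.02336931 -0.18991701]
 [ 0.19041487  0.02131391 -0.98147231]] [-0.01146388  0.45531782  1.00573166] 487.5534677648287 [ 0.25518166 -0.04353468  1.07327954]
[[ 0.85241608 -0.52265373 -0.01482902]
 [-0.38554886 -0.60914334 -0.69303425]
 [ 0.35318394  0.59647085 -0.72075213]] [-0.41901199  0.22719984  0.86799637] 415.15225509931014 [ 0.13820682 -0.59833545  0.77685397]
```

View pics/top0.png

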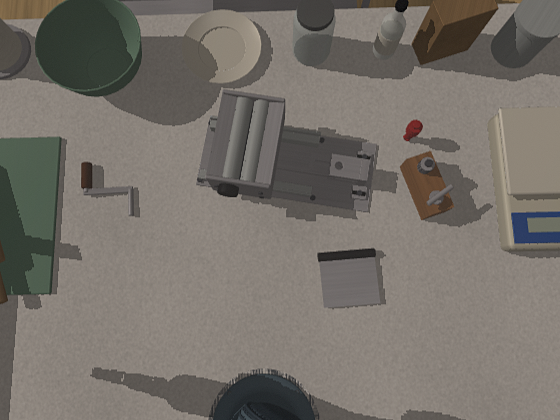

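View pics/side0.png

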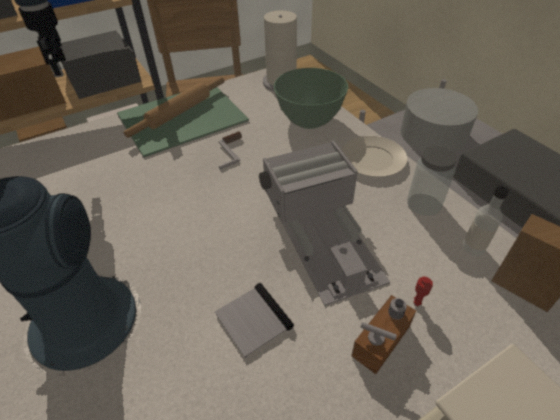

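The top view shows the sheeter at about (245,140), with the clevis lug and its hole near (338,166). The block has the round-handled pin at (427,164) and the T-bar at (438,195). The scraper is at (350,278), the crank at (108,188) and a red look-alike at (413,130). The side view agrees with this.

```bash
python3 - <<'E'
from h import *
for n,(x0,x1,y0,y1) in {'top0':(190,470,80,230),'side0':(240,450,130,380)}.items():
    f=dict(np.load(f'pics/{n}.npz')); P=pts(f); z=P[...,2]
    def reg(m,l):
        q=P[m]; print(n,l,m.sum(),'med',np.median(q,0).round(4),'rect',end=' ')
        if len(q)>5:
            r=cv2.minAreaRect((q[:,:2]*1000).astype(np.float32)); print(np.round(r[0],1),np.round(r[1],1),round(r[2],2))
    box=np.zeros(z.shape,bool); box[y0:y1,x0:x1]=1
    for lo,hi,l in [(.051,.063,'lug'),(.057,.067,'block'),(.145,.16,'sheetertop'),(.003,.008,'base'),(.085,.11,'pins')]:
        m=(box&(z>lo)&(z<hi)).astype(np.uint8)
        m=cv2.morphologyEx(m,cv2.MORPH_OPEN,np.ones((2,2)))
        k,L,S,C=cv2.connectedComponentsWithStats(m)
        for i in range(1,k):
            if S[i,4]>25: reg(L==i,l+str(C[i].round(0)))
c=cv2.imread('pics/top0.png')[80:230,190:470]; d=cv2.imread('pics/side0.png')[220:380,290:450]
cv2.imwrite('pics/c.png',np.vstack([cv2.resize(c,(784,420),interpolation=2)])); cv2.imwrite('pics/d.png',cv2.resize(d,(600,600),interpolation=2))
E
```

```text
top0 lug[350. 168.] 818 med [ 0.5333 -0.198   0.0571] rect [ 407.8 -150.5] [ 93.8 360.8] 69.54
top0 lug[414. 169.] 79 med [ 0.5255 -0.3298  0.0618] rect [ 392.3 -195.8] [ 30.5 409.2] 45.13
top0 lug[429. 186.] 268 med [ 0.4882 -0.355   0.062 ] rect [ 490.  -363.4] [43.3 56.9] 18.36
top0 lug[447. 203.] 43 med [ 0.4528 -0.3946  0.0617] rect [ 450.1 -395.2] [19.3 15.5] 10.54
top0 lug[432. 207.] 105 med [ 0.4428 -0.3588  0.0618] rect [ 440.7 -362.3] [43.1 27.7] 76.5
top0 block[430. 185.] 1203 med [ 0.4927 -0.3606  0.0621] rect [ 419.7 -216.3] [135.  457.7] 27.17
top0 sheetertop[253.  96.] 304 med [0.6639 0.0077 0.1487] rect [489.6  10.7] [126.4 464.3] 87.81
top0 sheetertop[239. 181.] 327 med [0.4871 0.0335 0.1495] rect [493.5  36.6] [126.4  20.9] 79.59
top0 base[208. 150.] 214 med [0.5915 0.1185 0.0059] rect [439.3  56.9] [415.7  55.7] 20.98
top0 base[343. 147.] 509 med [ 0.5958 -0.188   0.0054] rect [ 454.  -105.6] [112.4 401.1] 57.0
top0 base[296. 148.] 119 med [ 0.599  -0.0811  0.0056] rect [432.3 -79.4] [ 66.  355.4] 89.09
top0 base[322. 166.] 57 med [ 0.5535 -0.1404  0.0059] rect [ 4
[... 3330 characters left out ...]
480.9 -90. ] [23.4 12.1] 77.91
side0 base[383. 279.] 92 med [ 0.5974 -0.2525  0.0063] rect [ 597.3 -249.6] [36.8 23.8] 80.61
side0 base[361. 291.] 139 med [ 0.5339 -0.2519  0.0054] rect [ 539.7 -251.6] [10.4 83.7] 79.6
side0 pins[430. 186.] 280 med [ 0.8089 -0.1511  0.0955] rect [ 684.  -225.5] [1319.1   86.8] 30.57
side0 pins[313. 200.] 618 med [ 0.5515 -0.0385  0.0937] rect [600.   -8.6] [ 88.5 254.6] 82.56
side0 pins[426. 281.] 49 med [ 0.6152 -0.3402  0.0887] rect [ 379.5 -463.8] [552.4  14. ] 27.69
side0 pins[399. 307.] 210 med [ 0.5257 -0.356   0.0936] rect [ 362.4 -451.3] [535.5  29.1] 30.14
side0 pins[379. 332.] 232 med [ 0.4631 -0.3747  0.0933] rect [ 479.  -361.9] [49.  68.4] 34.08
```

View pics/c.png

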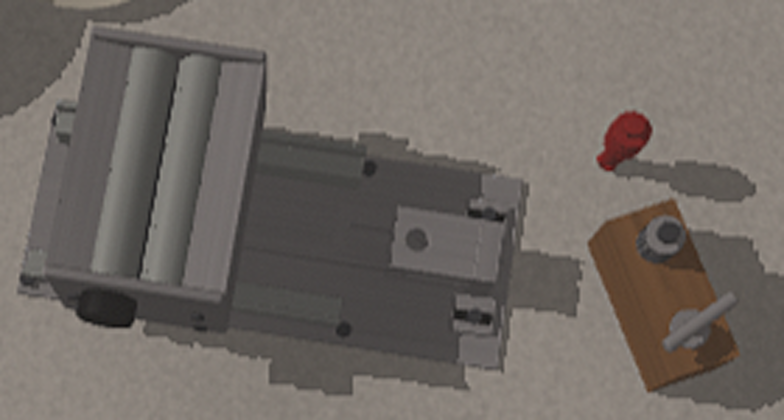

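The crop shows the clevis hole at full-image (339,165.5). The pin's button is at about (428.5,163.5), and the sheeter sits towards the dock's +y end.

```bash
cat >> h.py <<'E'
def ray(f,u,v,z):
    c=-f['R'].T@f['t']; d=f['R'].T@np.array([(u-f['cx'])/f['fx'],(v-f['cy'])/f['fy'],1.]); return c+d*(z-c[2])/d[2]
E
python3 - <<'E'
from h import *
f=dict(np.load('pics/top0.npz')); P=pts(f); g=dict(np.load('pics/side0.npz')); Q=pts(g)
R=lambda u,v,z:ray(f,190+u/2.8,80+v/2.8,z)
print('hole',R(417,239,.057))
C=[R(*p,.057) for p in[(398,207),(505,221),(494,280),(389,266)]]; print('lug',np.round(C,4))
print('butt',R(667,232,.101))
# fine masks
def rect(P,lo,hi,x0,x1,y0,y1):
    m=(P[...,2]>lo)&(P[...,2]<hi)&(P[...,0]>x0)&(P[...,0]<x1)&(P[...,1]>y0)&(P[...,1]<y1)
    q=P[m]; r=cv2.minAreaRect((q[:,:2]*1000).astype(np.float32)); return len(q),np.round(r[0],1),np.round(r[1],1),round(r[2],2),q.mean(0).round(4)
for n,A in(('t',P),('s',Q)):
  print(n,'lug',rect(A,.054,.061,.49,.58,-.245,-.13))
  print(n,'sheet',rect(A,.145,.158,.45,.72,-.07,.13))
  print(n,'block',rect(A,.059,.066,.40,.57,-.43,-.29))
  print(n,'pin',rect(A,.089,.096,.50,.55,-.38,-.325))
  print(n,'pinbutton',rect(A,.097,.105,.50,.55,-.38,-.325))
  m=(A[...,2]>.002)&(A[...,2]<.009)&(A[...,0]>.44)&(A[...,0]<.66)&(A[...,1]>-.28)&(A[...,1]<.17)
  print(n,'base',rect(A,.0035,.009,.44,.66,-.28,.17))
for uv in [(92,22),(265,52),(222,300),(45,270)]: print('sheet',R(*uv,.152).round(4))
E
```

```text
hole [ 0.53985124 -0.17236015  0.057     ]
lug [[ 0.5658 -0.1589  0.057 ]
 [ 0.5524 -0.2404  0.057 ]
 [ 0.506  -0.2294  0.057 ]
 [ 0.519  -0.15    0.057 ]]
butt [ 0.5280715  -0.34942211  0.101     ]
t lug (758, array([ 536.9, -193.5]), array([84.2, 49.3]), 79.46, array([ 0.5359, -0.1948,  0.0573]))
t sheet (1487, array([577.1,  22.3]), array([128.9, 190.1]), 79.26, array([0.5748, 0.024 , 0.1477]))
t block (1137, array([ 497.5, -361.2]), array([130.5,  57.9]), 17.39, array([ 0.4941, -0.36  ,  0.0622]))
t pin (109, array([ 530.7, -350.1]), array([29. , 28.3]), 44.73, array([ 0.5295, -0.3489,  0.0919]))
t pinbutton (45, array([ 529.8, -350.1]), array([12.9, 14.8]), 43.11, array([ 0.5296, -0.3499,  0.1008]))
t base (3293, array([550.3, -54.9]), array([449.1, 219.4]), 89.9, array([ 0.5399, -0.113 ,  0.0057]))
s lug (689, array([ 535.6, -194.2]), array([87.2, 49.4]), 79.21, array([ 0.5343, -0.1972,  0.0584]))
s sheet (1227, array([576.2,  21.4]), array([132.8, 190.2]), 78.72, array([0.5734, 0.0194, 0.1476]))
s block (1264, array([ 496.1, -362. ]), array([132.7,  56.5]), 17.76, array([ 0.4888, -0.3662,  0.0635]))
s pin (125, array([ 528.5, -352.1]), array([28.6, 29.3]), 29.99, array([ 0.5263, -0.3535,  0.0931]))
s pinbutton (57, array([ 529.3, -351.7]), array([14.5, 14.7]), 48.16, array([ 0.5284, -0.3524,  0.1021]))
s base (2933, array([550. , -55.2]), array([219.6, 448.6]), 0.12, array([ 0.5258, -0.1444,  0.0063]))
sheet [0.6818 0.0665 0.152 ]
sheet [ 0.655 -0.058  0.152]
sheet [ 0.473  -0.0237  0.152 ]
sheet [0.4976 0.0995 0.152 ]
```

Top and side views agree: dock yaw is about -10.6°, the hole is at (0.540,-0.172), the sheeter's centre is at (0.577,0.022) and the pin is at (0.5295,-0.351). All heights match the sizes given. First I turn the tool to line up with the dock, with the fingers closed.

>>> drive_tool([
  {"az": 8.54},
  {"az": 8.54},
  {"az": 8.54},
  {"az": 8.54},
  {"az": 8.54},
  {"az": 8.54},
  {"az": 8.54},
  {"az": 8.54},
  {"az": 8.54},
  {"az": 8.54},
], grip=0.0, newtons=30)

```text
validation failed for argument at $.st...
```

>>> drive_tool([
  {"dx": 0.0365, "dy": 0.03},
  {"dx": 0.0365, "dy": 0.03},
  {"dx": 0.0365, "dy": 0.03},
  {"dx": 0.0365, "dy": 0.03},
  {"dx": 0.0365, "dy": 0.03},
  {"dx": 0.0365, "dy": 0.03},
  {"dx": 0.0365, "dy": 0.03},
  {"dx": 0.0365, "dy": 0.03},
  {"dx": 0.0365, "dy": 0.03},
  {"dx": 0.0365, "dy": 0.03},
])

```text
validation failed for argument at $.st...
```

>>> drive_tool([
  {"dx": 0, "dy": 0, "dz": 0, "ax": 0, "ay": 0, "az": 8.54},
  {"dx": 0, "dy": 0, "dz": 0, "ax": 0, "ay": 0, "az": 8.54},
  {"dx": 0, "dy": 0, "dz": 0, "ax": 0, "ay": 0, "az": 8.54},
  {"dx": 0, "dy": 0, "dz": 0, "ax": 0, "ay": 0, "az": 8.54},
  {"dx": 0, "dy": 0, "dz": 0, "ax": 0, "ay": 0, "az": 8.54},
  {"dx": 0, "dy": 0, "dz": 0, "ax": 0, "ay": 0, "az": 8.54},
  {"dx": 0, "dy": 0, "dz": 0, "ax": 0, "ay": 0, "az": 8.54},
  {"dx": 0, "dy": 0, "dz": 0, "ax": 0, "ay": 0, "az": 8.54},
  {"dx": 0, "dy": 0, "dz": 0, "ax": 0, "ay": 0, "az": 8.54},
  {"dx": 0, "dy": 0, "dz": 0, "ax": 0, "ay": 0, "az": 8.54},
], grip=0.0, newtons=30)

```text
clock: 1.1
tcp_pos: [0.1699, 0.627, 0.2386]
tcp_rot: [[0.982, -0.189, -0.001], [-0.189, -0.982, -0.001], [-0.0, 0.001, -1.0]]
contact_force: [0.2, -0.3, 0.2]
width: 0.0005
```

>>> drive_tool([
  {"dx": 0.0365, "dy": 0.03, "dz": 0, "ax": 0, "ay": 0, "az": 0},
  {"dx": 0.0365, "dy": 0.03, "dz": 0, "ax": 0, "ay": 0, "az": 0},
  {"dx": 0.0365, "dy": 0.03, "dz": 0, "ax": 0, "ay": 0, "az": 0},
  {"dx": 0.0365, "dy": 0.03, "dz": 0, "ax": 0, "ay": 0, "az": 0},
  {"dx": 0.0365, "dy": 0.03, "dz": 0, "ax": 0, "ay": 0, "az": 0},
  {"dx": 0.0365, "dy": 0.03, "dz": 0, "ax": 0, "ay": 0, "az": 0},
  {"dx": 0.0365, "dy": 0.03, "dz": 0, "ax": 0, "ay": 0, "az": 0},
  {"dx": 0.0365, "dy": 0.03, "dz": 0, "ax": 0, "ay": 0, "az": 0},
  {"dx": 0.0365, "dy": 0.03, "dz": 0, "ax": 0, "ay": 0, "az": 0},
  {"dx": 0.0365, "dy": 0.03, "dz": 0, "ax": 0, "ay": 0, "az": 0},
])

```text
clock: 2.1
tcp_pos: [0.4746, 0.2637, 0.239]
tcp_rot: [[0.983, -0.184, -0.0], [-0.184, -0.983, -0.0], [-0.0, 0.0, -1.0]]
contact_force: [-0.2, 0.5, -0.1]
width: 0.0003
```

>>> drive_tool([
  {"dx": 0.0365, "dy": 0.029, "dz": 0, "ax": 0, "ay": 0, "az": 0},
  {"dx": 0.0365, "dy": 0.029, "dz": 0, "ax": 0, "ay": 0, "az": 0},
  {"dx": 0.036, "dy": 0.029, "dz": 0, "ax": 0, "ay": 0, "az": 0},
  {"dx": 0.036, "dy": 0.029, "dz": 0, "ax": 0, "ay": 0, "az": 0},
  {"dx": 0, "dy": 0, "dz": 0.032, "ax": 0, "ay": 0, "az": 0},
  {"dx": 0, "dy": 0, "dz": 0.032, "ax": 0, "ay": 0, "az": 0},
  {"dx": 0, "dy": 0, "dz": 0.032, "ax": 0, "ay": 0, "az": 0},
  {"dx": 0, "dy": 0, "dz": 0.032, "ax": 0, "ay": 0, "az": 0},
  {"dx": 0, "dy": 0, "dz": 0, "ax": 0, "ay": 0, "az": 0},
  {"dx": 0, "dy": 0, "dz": 0, "ax": 0, "ay": 0, "az": 0},
])

```text
clock: 3.1
tcp_pos: [0.5949, 0.1249, 0.1112]
tcp_rot: [[0.983, -0.183, -0.001], [-0.183, -0.983, -0.0], [-0.001, 0.0, -1.0]]
contact_force: [0.6, 0.3, -0.5]
width: 0.0002
```

>>> drive_tool([
  {"dx": 0, "dy": 0.003, "dz": 0, "ax": 0, "ay": 0, "az": 0},
  {"dx": 0, "dy": 0.003, "dz": 0, "ax": 0, "ay": 0, "az": 0},
  {"dx": 0, "dy": 0.003, "dz": 0, "ax": 0, "ay": 0, "az": 0},
  {"dx": 0, "dy": 0.003, "dz": 0, "ax": 0, "ay": 0, "az": 0},
  {"dx": 0, "dy": 0.003, "dz": 0, "ax": 0, "ay": 0, "az": 0},
  {"dx": 0, "dy": 0.003, "dz": 0, "ax": 0, "ay": 0, "az": 0},
  {"dx": 0, "dy": 0.003, "dz": 0, "ax": 0, "ay": 0, "az": 0},
  {"dx": 0, "dy": 0.003, "dz": 0, "ax": 0, "ay": 0, "az": 0},
  {"dx": 0, "dy": 0.003, "dz": 0, "ax": 0, "ay": 0, "az": 0},
  {"dx": 0, "dy": 0.003, "dz": 0, "ax": 0, "ay": 0, "az": 0},
])

```text
clock: 4.1
tcp_pos: [0.5897, 0.0957, 0.1112]
tcp_rot: [[0.983, -0.184, 0.0], [-0.184, -0.983, 0.002], [0.0, -0.002, -1.0]]
contact_force: [1.9, 5.7, -0.6]
width: 0.0002
```

>>> drive_tool([
  {"dx": 0, "dy": 0.002, "dz": 0, "ax": 0, "ay": 0, "az": 0},
  {"dx": 0, "dy": 0.002, "dz": 0, "ax": 0, "ay": 0, "az": 0},
  {"dx": 0, "dy": 0.002, "dz": 0, "ax": 0, "ay": 0, "az": 0},
  {"dx": 0, "dy": 0.002, "dz": 0, "ax": 0, "ay": 0, "az": 0},
  {"dx": 0, "dy": 0.002, "dz": 0, "ax": 0, "ay": 0, "az": 0},
  {"dx": 0, "dy": 0.002, "dz": 0, "ax": 0, "ay": 0, "az": 0},
  {"dx": 0, "dy": 0.002, "dz": 0, "ax": 0, "ay": 0, "az": 0},
  {"dx": 0, "dy": 0.002, "dz": 0, "ax": 0, "ay": 0, "az": 0},
  {"dx": 0, "dy": 0.002, "dz": 0, "ax": 0, "ay": 0, "az": 0},
  {"dx": 0, "dy": 0.002, "dz": 0, "ax": 0, "ay": 0, "az": 0},
])

```text
clock: 5.1
tcp_pos: [0.586, 0.0766, 0.1113]
tcp_rot: [[0.983, -0.183, 0.001], [-0.183, -0.983, 0.002], [0.0, -0.002, -1.0]]
contact_force: [1.9, 5.4, -0.7]
width: -0.0004
```

>>> drive_tool([
  {"dx": 0, "dy": 0.0003, "dz": 0, "ax": 0, "ay": 0, "az": 0},
  {"dx": 0, "dy": 0.0003, "dz": 0, "ax": 0, "ay": 0, "az": 0},
  {"dx": 0, "dy": 0.0003, "dz": 0, "ax": 0, "ay": 0, "az": 0},
  {"dx": 0, "dy": 0.0003, "dz": 0, "ax": 0, "ay": 0, "az": 0},
  {"dx": 0, "dy": 0.0003, "dz": 0, "ax": 0, "ay": 0, "az": 0},
  {"dx": 0, "dy": 0.0003, "dz": 0, "ax": 0, "ay": 0, "az": 0},
  {"dx": 0, "dy": 0.0003, "dz": 0, "ax": 0, "ay": 0, "az": 0},
  {"dx": 0, "dy": 0.0003, "dz": 0, "ax": 0, "ay": 0, "az": 0},
  {"dx": 0, "dy": 0.0003, "dz": 0, "ax": 0, "ay": 0, "az": 0},
  {"dx": 0, "dy": 0.0003, "dz": 0, "ax": 0, "ay": 0, "az": 0},
])

```text
clock: 6.1
tcp_pos: [0.5854, 0.0734, 0.1112]
tcp_rot: [[0.983, -0.183, 0.0], [-0.183, -0.983, 0.001], [0.0, -0.001, -1.0]]
contact_force: [1.5, 5.3, -1.1]
width: -0.0002
```

```bash
python3 - <<'E'
from h import *
f=save('top','top1'); P=pts(f); g=save('side','side1'); Q=pts(g)
yd=np.array([.184,.983]); xd=np.array([.983,-.184]); h=np.array([.5398,-.1724])
for n,A in(('top',P),('side',Q)):
  a=(A[...,:2]-h)@xd; b=(A[...,:2]-h)@yd; z=A[...,2]
  m=(abs(a)<100e-3)&(b>.03)&(b<.28)&(z>.146)&(z<.158)
  print(n,'sheeter y',np.percentile(b[m],[1,99]),'x',np.percentile(a[m],[1,99]))
  m=(abs(a)<.027)&(z>.054)&(z<.061)&(b<.05)&(b>-.06); print('lug y',np.percentile(b[m],[1,99]),'x',np.percentile(a[m],[1,99]))
  m=(abs(a)<.085)&(z>.0035)&(z<.009)&(b<.4)&(b>-.12); print('base y',np.percentile(b[m],[.2,1,5,95,99,99.8]))
E
```

```text
top sheeter y [0.11113298 0.23442725] x [-0.09394352  0.09479043]
lug y [-0.05931614  0.02005925] x [-0.02307407  0.02461591]
base y [-0.11702057 -0.10174557 -0.07743085  0.09878217  0.11017122  0.25768215]
side sheeter y [0.109037  0.2498904] x [-0.09445103  0.09345221]
lug y [-0.05945489  0.01886322] x [-0.02421863  0.02378643]
base y [-0.11849201 -0.11149104 -0.08132152  0.12369163  0.22620167  0.38604256]
```

>>> drive_tool([
  {"dx": 0, "dy": 0.0003, "dz": 0, "ax": 0, "ay": 0, "az": 0},
  {"dx": 0, "dy": 0.0003, "dz": 0, "ax": 0, "ay": 0, "az": 0},
  {"dx": 0, "dy": 0.0003, "dz": 0, "ax": 0, "ay": 0, "az": 0},
  {"dx": 0, "dy": 0.0003, "dz": 0, "ax": 0, "ay": 0, "az": 0},
  {"dx": 0, "dy": 0.0003, "dz": 0, "ax": 0, "ay": 0, "az": 0},
  {"dx": 0, "dy": 0.0003, "dz": 0, "ax": 0, "ay": 0, "az": 0},
  {"dx": 0, "dy": 0.0003, "dz": 0, "ax": 0, "ay": 0, "az": 0},
  {"dx": 0, "dy": 0.0003, "dz": 0, "ax": 0, "ay": 0, "az": 0},
  {"dx": 0, "dy": 0.0003, "dz": 0, "ax": 0, "ay": 0, "az": 0},
  {"dx": 0, "dy": 0.0003, "dz": 0, "ax": 0, "ay": 0, "az": 0},
])

```text
clock: 7.2
tcp_pos: [0.5849, 0.0703, 0.1112]
tcp_rot: [[0.983, -0.183, 0.0], [-0.183, -0.983, 0.001], [-0.0, -0.001, -1.0]]
contact_force: [1.1, 4.3, -1.1]
width: 0.0
```

>>> drive_tool([
  {"dx": 0, "dy": 0.0003, "dz": 0, "ax": 0, "ay": 0, "az": 0},
  {"dx": 0, "dy": 0.0003, "dz": 0, "ax": 0, "ay": 0, "az": 0},
  {"dx": 0, "dy": 0.0003, "dz": 0, "ax": 0, "ay": 0, "az": 0},
  {"dx": 0, "dy": 0.0003, "dz": 0, "ax": 0, "ay": 0, "az": 0},
  {"dx": 0, "dy": 0.0003, "dz": 0, "ax": 0, "ay": 0, "az": 0},
  {"dx": 0, "dy": 0.0003, "dz": 0, "ax": 0, "ay": 0, "az": 0},
  {"dx": 0, "dy": 0.0003, "dz": 0, "ax": 0, "ay": 0, "az": 0},
  {"dx": 0, "dy": 0.0003, "dz": 0, "ax": 0, "ay": 0, "az": 0},
  {"dx": 0, "dy": 0.0003, "dz": 0, "ax": 0, "ay": 0, "az": 0},
  {"dx": 0, "dy": 0.0003, "dz": 0, "ax": 0, "ay": 0, "az": 0},
])

```text
clock: 8.2
tcp_pos: [0.5843, 0.0673, 0.1113]
tcp_rot: [[0.983, -0.183, 0.0], [-0.183, -0.983, 0.001], [-0.0, -0.001, -1.0]]
contact_force: [0.4, 5.9, -0.2]
width: 0.0
```

>>> drive_tool([
  {"dx": 0, "dy": 0.0003, "dz": 0, "ax": 0, "ay": 0, "az": 0},
  {"dx": 0, "dy": 0.0003, "dz": 0, "ax": 0, "ay": 0, "az": 0},
  {"dx": 0, "dy": 0.0003, "dz": 0, "ax": 0, "ay": 0, "az": 0},
  {"dx": 0, "dy": 0.0003, "dz": 0, "ax": 0, "ay": 0, "az": 0},
  {"dx": 0, "dy": 0.0003, "dz": 0, "ax": 0, "ay": 0, "az": 0},
  {"dx": 0, "dy": 0.0003, "dz": 0, "ax": 0, "ay": 0, "az": 0},
  {"dx": 0, "dy": 0.0003, "dz": 0, "ax": 0, "ay": 0, "az": 0},
  {"dx": 0, "dy": 0.0003, "dz": 0, "ax": 0, "ay": 0, "az": 0},
  {"dx": 0, "dy": 0.0003, "dz": 0, "ax": 0, "ay": 0, "az": 0},
  {"dx": 0, "dy": 0.0003, "dz": 0, "ax": 0, "ay": 0, "az": 0},
])

```text
clock: 9.2
tcp_pos: [0.5837, 0.0644, 0.1112]
tcp_rot: [[0.983, -0.183, 0.0], [-0.183, -0.983, 0.001], [-0.0, -0.001, -1.0]]
contact_force: [0.7, 5.4, -0.7]
width: 0.0002
```

>>> drive_tool([
  {"dx": 0, "dy": 0.0003, "dz": 0, "ax": 0, "ay": 0, "az": 0},
  {"dx": 0, "dy": 0.0003, "dz": 0, "ax": 0, "ay": 0, "az": 0},
  {"dx": 0, "dy": 0.0003, "dz": 0, "ax": 0, "ay": 0, "az": 0},
  {"dx": 0, "dy": 0.0003, "dz": 0, "ax": 0, "ay": 0, "az": 0},
  {"dx": 0, "dy": 0.0003, "dz": 0, "ax": 0, "ay": 0, "az": 0},
  {"dx": 0, "dy": 0.0003, "dz": 0, "ax": 0, "ay": 0, "az": 0},
  {"dx": 0, "dy": 0.0003, "dz": 0, "ax": 0, "ay": 0, "az": 0},
  {"dx": 0, "dy": 0.0003, "dz": 0, "ax": 0, "ay": 0, "az": 0},
  {"dx": 0, "dy": 0.0003, "dz": 0, "ax": 0, "ay": 0, "az": 0},
  {"dx": 0, "dy": 0.0003, "dz": 0, "ax": 0, "ay": 0, "az": 0},
])

```text
clock: 10.2
tcp_pos: [0.5835, 0.063, 0.1113]
tcp_rot: [[0.983, -0.184, 0.001], [-0.184, -0.983, 0.004], [0.0, -0.004, -1.0]]
contact_force: [3.7, 12.2, -2.0]
width: 0.0002
```

The sheeter is against its stop: only 1.4 mm of motion on the last 3 mm step, and the force rose from about 6 to 13 N. Next I back off, rise and go to the pin.

>>> drive_tool([
  {"dx": 0, "dy": -0.01, "dz": 0, "ax": 0, "ay": 0, "az": 0},
  {"dx": 0, "dy": -0.012, "dz": 0, "ax": 0, "ay": 0, "az": 0},
  {"dx": 0, "dy": 0, "dz": -0.045, "ax": 0, "ay": 0, "az": 0},
  {"dx": 0, "dy": 0, "dz": -0.045, "ax": 0, "ay": 0, "az": 0},
  {"dx": 0, "dy": 0, "dz": -0.04, "ax": 0, "ay": 0, "az": 0},
  {"dx": 0, "dy": 0, "dz": -0.04, "ax": 0, "ay": 0, "az": 0},
  {"dx": 0.0025, "dy": 0.04, "dz": 0, "ax": 0, "ay": 0, "az": 0},
  {"dx": 0.0025, "dy": 0.045, "dz": 0, "ax": 0, "ay": 0, "az": 0},
  {"dx": 0.0025, "dy": 0.045, "dz": 0, "ax": 0, "ay": 0, "az": 0},
  {"dx": 0.0025, "dy": 0.045, "dz": 0, "ax": 0, "ay": 0, "az": 0},
], grip=0.046)

```text
clock: 11.2
tcp_pos: [0.5646, -0.0926, 0.2815]
tcp_rot: [[0.983, -0.183, -0.0], [-0.183, -0.983, -0.001], [0.0, 0.001, -1.0]]
contact_force: [-0.1, -0.2, -0.2]
width: 0.0459
```

>>> drive_tool([
  {"dx": 0.0025, "dy": 0.045, "dz": 0, "ax": 0, "ay": 0, "az": 0},
  {"dx": 0.0025, "dy": 0.045, "dz": 0, "ax": 0, "ay": 0, "az": 0},
  {"dx": 0.0025, "dy": 0.045, "dz": 0, "ax": 0, "ay": 0, "az": 0},
  {"dx": 0.0025, "dy": 0.045, "dz": 0, "ax": 0, "ay": 0, "az": 0},
  {"dx": 0.0025, "dy": 0.045, "dz": 0, "ax": 0, "ay": 0, "az": 0},
  {"dx": 0, "dy": 0.03, "dz": 0.02, "ax": 0, "ay": 0, "az": 0},
  {"dx": 0, "dy": 0, "dz": 0.04, "ax": 0, "ay": 0, "az": 0},
  {"dx": 0, "dy": 0, "dz": 0.04, "ax": 0, "ay": 0, "az": 0},
  {"dx": 0, "dy": 0, "dz": 0.02, "ax": 0, "ay": 0, "az": 0},
  {"dx": 0, "dy": 0, "dz": 0, "ax": 0, "ay": 0, "az": 0},
])

```text
clock: 12.2
tcp_pos: [0.5285, -0.3425, 0.1568]
tcp_rot: [[0.983, -0.183, -0.007], [-0.183, -0.983, 0.005], [-0.008, -0.004, -1.0]]
contact_force: [-0.5, -0.7, -0.4]
width: 0.0462
```

```bash
python3 - <<'E'
from h import *
s=manip.read_state(); f=save('wrist','w0'); T=s['tcp_pos']; Rt=s['tcp_rot']; print(T,Rt)
h,w=f['depth'].shape; v,u=np.mgrid[:h,:w]; x=u-f['cx'];y=v-f['cy']; r=np.hypot(x,y)+1e-9; th=r/f['fx']
t=np.tan(np.minimum(th,1.4)); d=f['depth']
c=np.stack([x/r*t*d,y/r*t*d,d],-1); M=f['mount']; p=(c@M[:3,:3].T+M[:3,3])@Rt.T+T
for lo,hi in((.088,.096),(.097,.106)):
    m=(d>0)&(th<1.3)&(p[...,2]>lo)&(p[...,2]<hi)&(abs(p[...,0]-.53)<.025)&(abs(p[...,1]+.351)<.025)
    q=p[m]; print(m.sum(), q.mean(0) if len(q) else 0, q.min(0),q.max(0),u[m].mean(),v[m].mean())
E
```

```text
[ 0.52852167 -0.3424717   0.15683988] [[ 0.98300611 -0.18344953 -0.00672723]
 [-0.18341711 -0.98302164  0.00516038]
 [-0.00755968 -0.0038388  -0.99996406]]
963 [ 0.52875266 -0.34817867  0.09158484] [ 0.51354613 -0.36532279  0.0880378 ] [ 0.54305746 -0.3363624   0.09581578] 284.3167185877466 242.34890965732086
455 [ 0.52836291 -0.35065516  0.10047921] [ 0.52044692 -0.35937739  0.09700791] [ 0.53596643 -0.34323126  0.10263753] 284.44835164835166 251.42637362637362
```

>>> drive_tool([
  {"dx": 0.0014, "dy": 0.0084, "dz": 0, "ax": 0, "ay": 0, "az": 0},
  {"dx": 0, "dy": 0, "dz": 0.02, "ax": 0, "ay": 0, "az": 0},
  {"dx": 0, "dy": 0, "dz": 0.02, "ax": 0, "ay": 0, "az": 0},
  {"dx": 0, "dy": 0, "dz": 0.02, "ax": 0, "ay": 0, "az": 0},
  {"dx": 0, "dy": 0, "dz": 0.012, "ax": 0, "ay": 0, "az": 0},
  {"dx": 0, "dy": 0, "dz": 0.007, "ax": 0, "ay": 0, "az": 0},
  {"dx": 0, "dy": 0, "dz": 0, "ax": 0, "ay": 0, "az": 0},
  {"dx": 0, "dy": 0, "dz": 0, "ax": 0, "ay": 0, "az": 0},
  {"dx": 0, "dy": 0, "dz": 0, "ax": 0, "ay": 0, "az": 0},
  {"dx": 0, "dy": 0, "dz": 0, "ax": 0, "ay": 0, "az": 0},
])

```text
clock: 13.25
tcp_pos: [0.5307, -0.3532, 0.0833]
tcp_rot: [[0.983, -0.183, 0.001], [-0.183, -0.983, -0.001], [0.001, 0.001, -1.0]]
contact_force: [0.5, 0.1, -0.6]
width: 0.0461
```

>>> drive_tool([
  {"dx": -0.0027, "dy": -0.0017, "dz": 0, "ax": 0, "ay": 0, "az": 0},
  {"dx": 0, "dy": 0, "dz": 0.0045, "ax": 0, "ay": 0, "az": 0},
  {"dx": 0, "dy": 0, "dz": 0.0045, "ax": 0, "ay": 0, "az": 0},
  {"dx": 0, "dy": 0, "dz": 0, "ax": 0, "ay": 0, "az": 0},
  {"dx": 0, "dy": 0, "dz": 0, "ax": 0, "ay": 0, "az": 0},
  {"dx": 0, "dy": 0, "dz": 0, "ax": 0, "ay": 0, "az": 0},
  {"dx": 0, "dy": 0, "dz": 0, "ax": 0, "ay": 0, "az": 0},
  {"dx": 0, "dy": 0, "dz": 0, "ax": 0, "ay": 0, "az": 0},
  {"dx": 0, "dy": 0, "dz": 0, "ax": 0, "ay": 0, "az": 0},
  {"dx": 0, "dy": 0, "dz": 0, "ax": 0, "ay": 0, "az": 0},
])

```text
clock: 14.25
tcp_pos: [0.528, -0.3506, 0.0734]
tcp_rot: [[0.983, -0.183, 0.0], [-0.183, -0.983, -0.0], [0.0, 0.0, -1.0]]
contact_force: [0.1, 0.0, 0.3]
width: 0.0459
```

>>> drive_tool([
  {"dx": 0, "dy": 0, "dz": 0, "ax": 0, "ay": 0, "az": 0},
  {"dx": 0, "dy": 0, "dz": 0, "ax": 0, "ay": 0, "az": 0},
  {"dx": 0, "dy": 0, "dz": 0, "ax": 0, "ay": 0, "az": 0},
  {"dx": 0, "dy": 0, "dz": 0, "ax": 0, "ay": 0, "az": 0},
  {"dx": 0, "dy": 0, "dz": 0, "ax": 0, "ay": 0, "az": 0},
  {"dx": 0, "dy": 0, "dz": 0, "ax": 0, "ay": 0, "az": 0},
  {"dx": 0, "dy": 0, "dz": 0, "ax": 0, "ay": 0, "az": 0},
  {"dx": 0, "dy": 0, "dz": 0, "ax": 0, "ay": 0, "az": 0},
  {"dx": 0, "dy": 0, "dz": 0, "ax": 0, "ay": 0, "az": 0},
  {"dx": 0, "dy": 0, "dz": 0, "ax": 0, "ay": 0, "az": 0},
], grip=0.02, newtons=40)

```text
clock: 15.25
tcp_pos: [0.5282, -0.3507, 0.0736]
tcp_rot: [[0.983, -0.183, 0.001], [-0.183, -0.983, -0.0], [0.001, 0.0, -1.0]]
contact_force: [0.5, -0.6, 4.6]
width: 0.0289
```

>>> drive_tool([
  {"dx": 0, "dy": 0, "dz": -0.01, "ax": 0, "ay": 0, "az": 0},
  {"dx": 0, "dy": 0, "dz": -0.03, "ax": 0, "ay": 0, "az": 0},
  {"dx": 0, "dy": 0, "dz": -0.03, "ax": 0, "ay": 0, "az": 0},
  {"dx": 0, "dy": 0, "dz": -0.03, "ax": 0, "ay": 0, "az": 0},
  {"dx": -0.003, "dy": -0.025, "dz": 0, "ax": 0, "ay": 0, "az": 0},
  {"dx": -0.003, "dy": -0.025, "dz": 0, "ax": 0, "ay": 0, "az": 0},
  {"dx": -0.003, "dy": -0.025, "dz": 0, "ax": 0, "ay": 0, "az": 0},
  {"dx": -0.003, "dy": -0.025, "dz": 0, "ax": 0, "ay": 0, "az": 0},
  {"dx": 0, "dy": 0, "dz": 0, "ax": 0, "ay": 0, "az": 0},
  {"dx": 0, "dy": 0, "dz": 0, "ax": 0, "ay": 0, "az": 0},
])

```text
clock: 16.25
tcp_pos: [0.534, -0.2495, 0.1727]
tcp_rot: [[0.983, -0.182, -0.002], [-0.182, -0.983, 0.0], [-0.002, -0.0, -1.0]]
contact_force: [0.5, -0.0, -0.6]
width: 0.0286
```

```bash
cat > m.py <<'E'
from h import *
def hole():
    out=[]
    for n in('top1','side1'):
        f=dict(np.load(f'pics/{n}.npz')); h0=np.array([.5398,-.1724,.057])
        c=f['R']@h0+f['t']; u0=f['fx']*c[0]/c[2]+f['cx']; v0=f['fy']*c[1]/c[2]+f['cy']
        a=8; U,V=int(u0)-a,int(v0)-a; k=12
        g=cv2.resize(cv2.cvtColor(f['color'],6)[V:V+2*a+1,U:U+2*a+1],None,fx=k,fy=k,interpolation=cv2.INTER_CUBIC)
        _,m=cv2.threshold(g,0,255,cv2.THRESH_BINARY_INV+cv2.THRESH_OTSU)
        cs,_=cv2.findContours(m,cv2.RETR_LIST,cv2.CHAIN_APPROX_NONE)
        for q in cs:
            if cv2.contourArea(q)>k*k*6:
                e=cv2.fitEllipse(q); u=(e[0][0]+.5)/k-.5+U; v=(e[0][1]+.5)/k-.5+V
                print(n,(u0,v0),'ell',u,v,np.round(e[1],1)/k,ray(f,u,v,.057))
hole()
E
python3 - <<'E'
from m import *
s=manip.read_state(); f=save('wrist','w1'); T=s['tcp_pos']; Rt=s['tcp_rot']; print(T)
g=save('side','side2'); t=save('top','top2')
for n,A in(('top',pts(t)),('side',pts(g))):
    L=(A-T)@Rt
    for lo,hi in((-.04,-.0235),(-.0235,-.015)):
        m=(L[...,2]>lo)&(L[...,2]<hi)&(np.hypot(L[...,0],L[...,1])<.03); print(n,m.sum(),L[m].mean(0) if m.sum() else '')
h,w=f['depth'].shape; v,u=np.mgrid[:h,:w]; x=u-f['cx'];y=v-f['cy']; r=np.hypot(x,y)+1e-9; th=r/f['fx']; d=f['depth']
c=np.stack([x/r*np.tan(th)*d,y/r*np.tan(th)*d,d],-1); p=c@f['mount'][:3,:3].T+f['mount'][:3,3]
for lo,hi in((-.032,-.024),(-.023,-.015),(-.01,.045)):
    m=(d>0)&(th<1.3)&(p[...,2]>lo)&(p[...,2]<hi)&(np.hypot(p[...,0],p[...,1])<.022); q=p[m]
    if len(q): print('wrist',lo,m.sum(),q.mean(0),q.min(0),q.max(0))
cv2.imwrite('pics/w1s.png',np.hstack([f['color'][60:420,140:440],g['color'][150:420,250:490][:, :].repeat(1,0) if 0 else cv2.resize(g['color'][200:380,280:480],(400,360))]))
E
```

```text
top1 (np.float64(338.9482342457107), np.float64(165.37966947129888)) ell 339.194543838501 164.65374437967935 [6.71666667 9.2       ] [ 0.5414026 -0.1730022  0.057    ]
side1 (np.float64(342.8275200880151), np.float64(250.8130582618271)) ell 341.3332773844401 252.26809438069662 [3.025 4.45 ] [ 0.53456101 -0.17391334  0.057     ]
side1 (np.float64(342.8275200880151), np.float64(250.8130582618271)) ell 341.46195856730145 249.37827110290527 [15.06666667 18.84166667] [ 0.53970095 -0.16756392  0.057     ]
[ 0.53395232 -0.24951955  0.17273432]
top 0 
top 0 
side 170 [ 0.00225118  0.00512006 -0.03042089]
side 142 [-0.0009095   0.00841624 -0.0193993 ]
wrist -0.032 1847 [-0.00048318 -0.0020469  -0.02768315] [-0.01945064 -0.01200018 -0.03198587] [ 0.01942859  0.01144902 -0.02401226]
wrist -0.023 2459 [-0.00047105 -0.00474106 -0.0183048 ] [-0.01913313 -0.01475076 -0.02299698] [ 0.01903359  0.01377044 -0.01500929]
wrist -0.01 1759 [-0.00033228 -0.01018113  0.00574109] [-0.01918749 -0.01472117 -0.00999234] [0.01912566 0.00134558 0.0448963 ]
```

View pics/w1s.png

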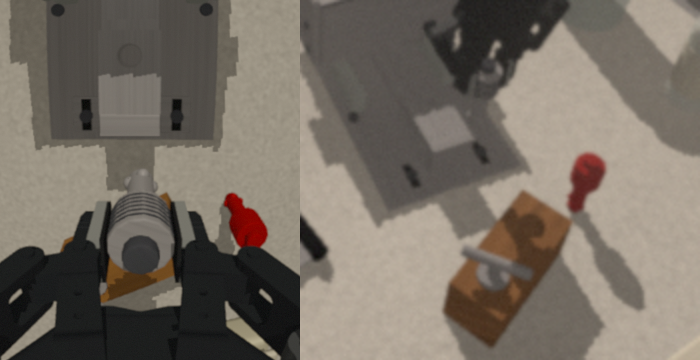

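The wrist view shows the pin gripped upright. The clevis hole is visible at about full-frame (270,115), so both can be measured in the one camera.

```bash
cat > w.py <<'E'
from h import *
def wp(f):
    h,w=f['depth'].shape; v,u=np.mgrid[:h,:w]; x=u-f['cx'];y=v-f['cy']; r=np.hypot(x,y)+1e-9; th=r/f['fx']; d=f['depth']
    c=np.stack([x/r*np.tan(th)*d,y/r*np.tan(th)*d,d],-1); return c@f['mount'][:3,:3].T+f['mount'][:3,3], d
def wray(f,u,v,z):  # tool-frame point at tool z
    x=u-f['cx'];y=v-f['cy'];r=np.hypot(x,y);th=r/f['fx']; d=np.array([x/r*np.sin(th),y/r*np.sin(th),np.cos(th)])
    M=f['mount']; d=M[:3,:3]@d; return M[:3,3]+d*(z-M[2,3])/d[2]
E
python3 - <<'E'
from w import *
f=dict(np.load('pics/w1.npz')); p,d=wp(f)
for lo,hi in((-.029,-.026),(-.0185,-.015),(-.012,-.002),(0,.008),(.014,.024),(.024,.034),(.034,.044),(.045,.052),(.052,.056),(.056,.063)):
    m=(d>0)&(p[...,2]>lo)&(p[...,2]<hi)&(abs(p[...,0])<.0125)&(abs(p[...,1])<.03); q=p[m]
    if len(q)>5: print(lo,len(q),'x',np.percentile(q[:,0],[2,98]).round(4),'y',np.percentile(q[:,1],[2,98]).round(4))
g=cv2.cvtColor(f['color'],6); U,V,k=256,101,12
c=cv2.resize(g[V:V+28,U:U+28],None,fx=k,fy=k,interpolation=2)
print(f['depth'][100:130:5,255:290:5].round(3))
cv2.imwrite('pics/hole.png',cv2.normalize(c,None,0,255,cv2.NORM_MINMAX))
zt=.17273-.057
print(wray(f,270,115,zt), 'lug pix z', p[125:170:10,270,2])
E
```

```text
-0.029 863 x [-0.0075  0.0059] y [-0.0067  0.0071]
-0.0185 1365 x [-0.0121  0.012 ] y [-0.014   0.0116]
-0.012 567 x [-0.0119  0.0117] y [-0.0147 -0.0071]
0 363 x [-0.0118  0.012 ] y [-0.0142 -0.0071]
0.024 129 x [-0.0072  0.0057] y [-0.0075 -0.0026]
0.034 178 x [-0.0081  0.0066] y [-0.0073 -0.0014]
0.045 225 x [-0.0108  0.0094] y [-0.0096  0.0033]
0.052 24 x [-0.0077  0.0064] y [-0.0072 -0.0024]
0.056 9 x [-0.0067  0.0052] y [-0.007  -0.0025]
[[0.235 0.236 0.236 0.236 0.235 0.236 0.235]
 [0.238 0.238 0.26  0.285 0.238 0.235 0.237]
 [0.238 0.244 0.289 0.287 0.288 0.239 0.238]
 [0.239 0.29  0.289 0.288 0.288 0.289 0.239]
 [0.239 0.264 0.289 0.289 0.289 0.242 0.241]
 [0.242 0.    0.25  0.267 0.242 0.241 0.242]]
[-0.00877122 -0.07650672  0.11573   ] lug pix z [0.14290799 0.11671499 0.11517179 0.1166431  0.11530258]
```

View pics/hole.png

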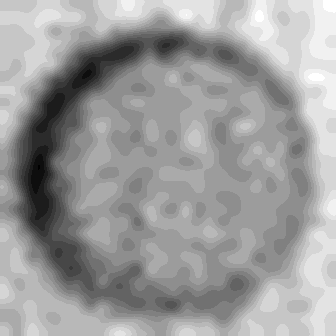

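>>> drive_tool([
  {"dx": -0.0021, "dy": -0.019, "dz": 0, "ax": 0, "ay": 0, "az": 0},
  {"dx": -0.0021, "dy": -0.019, "dz": 0, "ax": 0, "ay": 0, "az": 0},
  {"dx": -0.0021, "dy": -0.019, "dz": 0, "ax": 0, "ay": 0, "az": 0},
  {"dx": -0.0021, "dy": -0.02, "dz": 0, "ax": 0, "ay": 0, "az": 0},
  {"dx": 0, "dy": 0, "dz": 0.02, "ax": 0, "ay": 0, "az": 0},
  {"dx": 0, "dy": 0, "dz": 0.015, "ax": 0, "ay": 0, "az": 0},
  {"dx": 0, "dy": 0, "dz": 0.01, "ax": 0, "ay": 0, "az": 0},
  {"dx": 0, "dy": 0, "dz": 0.005, "ax": 0, "ay": 0, "az": 0},
  {"dx": 0, "dy": 0, "dz": 0, "ax": 0, "ay": 0, "az": 0},
  {"dx": 0, "dy": 0, "dz": 0, "ax": 0, "ay": 0, "az": 0},
])

```text
clock: 17.4
tcp_pos: [0.5407, -0.1733, 0.1237]
tcp_rot: [[0.983, -0.184, 0.001], [-0.184, -0.983, -0.0], [0.001, 0.0, -1.0]]
contact_force: [0.9, -0.3, -2.1]
width: 0.0288
```

```bash
python3 - <<'E'
from w import *
s=manip.read_state(); f=save('wrist','w2'); T=s['tcp_pos']; R=s['tcp_rot']; print(T,R.round(4))
print('hole in tool', R.T@(np.array([.5397,-.1723,.057])-T))
p,d=wp(f)
for lo,hi in((-.029,-.026),(.02,.03),(.03,.04)):
    m=(d>0)&(p[...,2]>lo)&(p[...,2]<hi)&(abs(p[...,0])<.0125)&(abs(p[...,1])<.03); q=p[m]
    if len(q)>5: print(lo,len(q),'x',np.percentile(q[:,0],[2,98]).round(4),'y',np.percentile(q[:,1],[2,98]).round(4))
cv2.imwrite('pics/w2c.png',cv2.resize(f['color'][150:390,180:380],(600,720))[:600])
E
```

```text
[ 0.54068965 -0.17327112  0.12373482] [[ 9.829e-01 -1.839e-01  7.000e-04]
 [-1.839e-01 -9.829e-01 -4.000e-04]
 [ 7.000e-04  2.000e-04 -1.000e+00]]
hole in tool [-0.00119935 -0.00078763  0.0667338 ]
-0.029 877 x [-0.0075  0.0059] y [-0.0067  0.0072]
0.02 58 x [-0.0055  0.005 ] y [-0.0073 -0.0047]
0.03 175 x [-0.008   0.0064] y [-0.0073 -0.0022]
```

View pics/w2c.png

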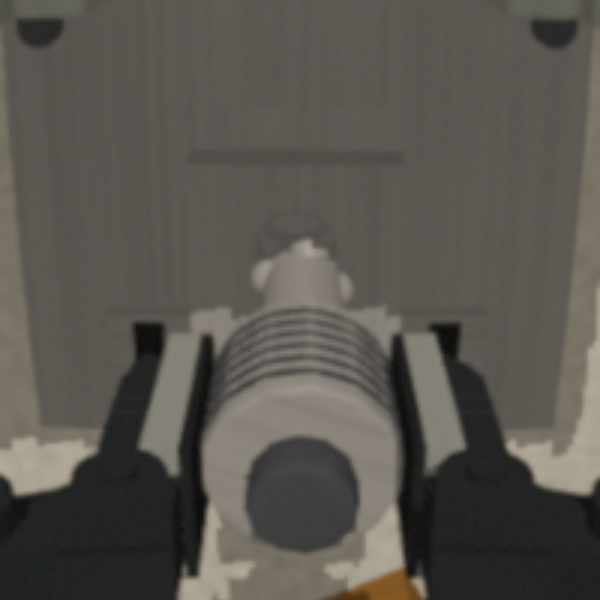

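The hole rim at crop (296,232) surrounds the nose, which sits about 1 mm off. I correct for that and feel downwards.

>>> drive_tool([
  {"dx": -0.0004, "dy": -0.0013, "dz": 0, "ax": 0, "ay": 0, "az": 0},
  {"dx": 0, "dy": 0, "dz": 0.002, "ax": 0, "ay": 0, "az": 0},
  {"dx": 0, "dy": 0, "dz": 0.002, "ax": 0, "ay": 0, "az": 0},
  {"dx": 0, "dy": 0, "dz": 0.001, "ax": 0, "ay": 0, "az": 0},
  {"dx": 0, "dy": 0, "dz": 0.001, "ax": 0, "ay": 0, "az": 0},
  {"dx": 0, "dy": 0, "dz": 0.001, "ax": 0, "ay": 0, "az": 0},
  {"dx": 0, "dy": 0, "dz": 0.001, "ax": 0, "ay": 0, "az": 0},
  {"dx": 0, "dy": 0, "dz": 0.001, "ax": 0, "ay": 0, "az": 0},
  {"dx": 0, "dy": 0, "dz": 0, "ax": 0, "ay": 0, "az": 0},
  {"dx": 0, "dy": 0, "dz": 0, "ax": 0, "ay": 0, "az": 0},
])

```text
clock: 18.45
tcp_pos: [0.5402, -0.1715, 0.1143]
tcp_rot: [[0.983, -0.183, -0.0], [-0.183, -0.983, 0.0], [-0.0, -0.0, -1.0]]
contact_force: [0.5, 0.4, -2.3]
width: 0.0288
```

>>> drive_tool([
  {"dx": 0, "dy": 0, "dz": 0.001, "ax": 0, "ay": 0, "az": 0},
  {"dx": 0, "dy": 0, "dz": 0.001, "ax": 0, "ay": 0, "az": 0},
  {"dx": 0, "dy": 0, "dz": 0.001, "ax": 0, "ay": 0, "az": 0},
  {"dx": 0, "dy": 0, "dz": 0.0008, "ax": 0, "ay": 0, "az": 0},
  {"dx": 0, "dy": 0, "dz": 0.0007, "ax": 0, "ay": 0, "az": 0},
  {"dx": 0, "dy": 0, "dz": 0.0005, "ax": 0, "ay": 0, "az": 0},
  {"dx": 0, "dy": 0, "dz": 0.0005, "ax": 0, "ay": 0, "az": 0},
  {"dx": 0, "dy": 0, "dz": 0, "ax": 0, "ay": 0, "az": 0},
  {"dx": 0, "dy": 0, "dz": 0, "ax": 0, "ay": 0, "az": 0},
  {"dx": 0, "dy": 0, "dz": 0, "ax": 0, "ay": 0, "az": 0},
])

```text
clock: 19.45
tcp_pos: [0.5404, -0.1717, 0.1095]
tcp_rot: [[0.983, -0.183, 0.0], [-0.183, -0.983, -0.0], [0.0, 0.0, -1.0]]
contact_force: [-4.0, 0.7, 6.0]
width: 0.0288
```

Seated on its balls: z 0.1095 with 8 N of reaction, so the underside is at about 0.098. Releasing and backing up.

>>> drive_tool([
  {"dx": -0.0004, "dy": 0, "dz": -0.0005, "ax": 0, "ay": 0, "az": 0},
  {"dx": 0, "dy": 0, "dz": 0, "ax": 0, "ay": 0, "az": 0},
  {"dx": 0, "dy": 0, "dz": 0, "ax": 0, "ay": 0, "az": 0},
  {"dx": 0, "dy": 0, "dz": 0, "ax": 0, "ay": 0, "az": 0},
  {"dx": 0, "dy": 0, "dz": 0, "ax": 0, "ay": 0, "az": 0},
  {"dx": 0, "dy": 0, "dz": 0, "ax": 0, "ay": 0, "az": 0},
  {"dx": 0, "dy": 0, "dz": -0.02, "ax": 0, "ay": 0, "az": 0},
  {"dx": 0, "dy": 0, "dz": -0.02, "ax": 0, "ay": 0, "az": 0},
  {"dx": 0, "dy": 0, "dz": -0.015, "ax": 0, "ay": 0, "az": 0},
  {"dx": 0, "dy": 0, "dz": -0.01, "ax": 0, "ay": 0, "az": 0},
], grip=0.05)

```text
clock: 20.45
tcp_pos: [0.5403, -0.1717, 0.1758]
tcp_rot: [[0.983, -0.183, 0.002], [-0.183, -0.983, -0.001], [0.002, 0.001, -1.0]]
contact_force: [-0.2, 0.1, 0.2]
width: 0.05
```

>>> drive_tool([
  {"dx": 0, "dy": 0, "dz": 0, "ax": 0, "ay": 0, "az": 0},
  {"dx": 0, "dy": 0, "dz": 0, "ax": 0, "ay": 0, "az": 0},
  {"dx": 0, "dy": 0, "dz": 0, "ax": 0, "ay": 0, "az": 0},
  {"dx": 0, "dy": 0, "dz": 0, "ax": 0, "ay": 0, "az": 0},
  {"dx": 0, "dy": 0, "dz": 0, "ax": 0, "ay": 0, "az": 0},
  {"dx": 0, "dy": 0, "dz": 0, "ax": 0, "ay": 0, "az": 0},
  {"dx": 0, "dy": 0, "dz": 0, "ax": 0, "ay": 0, "az": 0},
  {"dx": 0, "dy": 0, "dz": 0, "ax": 0, "ay": 0, "az": 0},
  {"dx": 0, "dy": 0, "dz": 0, "ax": 0, "ay": 0, "az": 0},
  {"dx": 0, "dy": 0, "dz": 0, "ax": 0, "ay": 0, "az": 0},
], grip=0.0)

```text
clock: 21.45
tcp_pos: [0.5399, -0.1714, 0.1743]
tcp_rot: [[0.983, -0.183, 0.0], [-0.183, -0.983, -0.0], [0.0, 0.0, -1.0]]
contact_force: [0.6, -0.3, 0.3]
width: 0.0
```

```bash
python3 - <<'E'
from w import *
s=manip.read_state(); f=save('wrist','w3'); T=s['tcp_pos']; R=s['tcp_rot']; p,d=wp(f); P=p@R.T+T
g=save('side','side3')
for n,A,D in(('wrist',P,d),('side',pts(g),g['depth'])):
  for lo,hi in((.123,.131),(.134,.140)):
    m=(D>0)&(A[...,2]>lo)&(A[...,2]<hi)&(np.hypot(A[...,0]-.5395,A[...,1]+.172)<.022); q=A[m]
    if len(q)>5: print(n,lo,len(q),np.median(q,0),np.percentile(q,[2,98],0).round(4).tolist())
cv2.imwrite('pics/w3c.png',np.hstack([cv2.resize(f['color'][120:400,170:400],(394,480)),cv2.resize(g['color'][180:340,270:400],(390,480))]))
E
```

```text
wrist 0.123 1108 [ 0.54129478 -0.1658923   0.1275596 ] [[0.5255, -0.1817, 0.1236], [0.5533, -0.1578, 0.13]]
wrist 0.134 466 [ 0.53967914 -0.17087007  0.13659009] [[0.5324, -0.1768, 0.1345], [0.5464, -0.1648, 0.1378]]
side 0.123 92 [ 0.53500263 -0.17883584  0.12890276] [[0.5262, -0.1874, 0.1238], [0.553, -0.1611, 0.1308]]
side 0.134 35 [ 0.53820082 -0.17494761  0.13791768] [[0.5331, -0.1806, 0.1345], [0.5468, -0.1679, 0.1395]]
```

View pics/w3c.png

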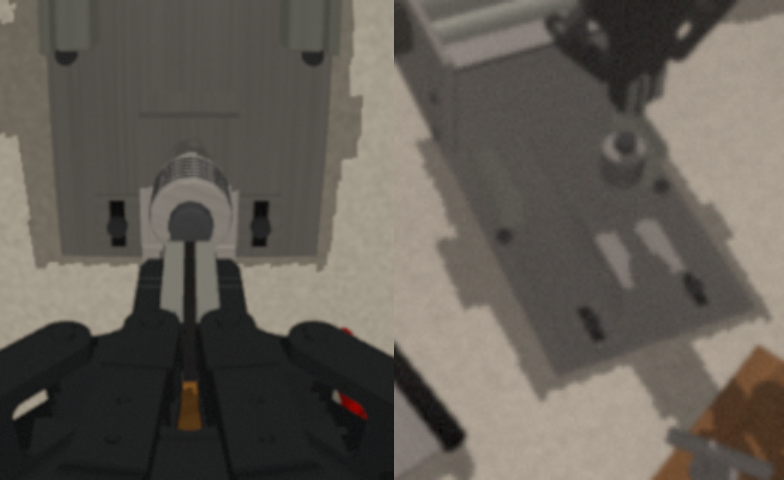

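The pin stands upright in the hole, with its button centred under the closed fingertips. Now I come down on it.

>>> drive_tool([
  {"dx": 0, "dy": 0, "dz": 0.008, "ax": 0, "ay": 0, "az": 0},
  {"dx": 0, "dy": 0, "dz": 0.008, "ax": 0, "ay": 0, "az": 0},
  {"dx": 0, "dy": 0, "dz": 0.006, "ax": 0, "ay": 0, "az": 0},
  {"dx": 0, "dy": 0, "dz": 0.003, "ax": 0, "ay": 0, "az": 0},
  {"dx": 0, "dy": 0, "dz": 0.001, "ax": 0, "ay": 0, "az": 0},
  {"dx": 0, "dy": 0, "dz": 0.001, "ax": 0, "ay": 0, "az": 0},
  {"dx": 0, "dy": 0, "dz": 0.001, "ax": 0, "ay": 0, "az": 0},
  {"dx": 0, "dy": 0, "dz": 0.001, "ax": 0, "ay": 0, "az": 0},
  {"dx": 0, "dy": 0, "dz": 0.001, "ax": 0, "ay": 0, "az": 0},
  {"dx": 0, "dy": 0, "dz": 0.001, "ax": 0, "ay": 0, "az": 0},
])

```text
clock: 22.55
tcp_pos: [0.5406, -0.1718, 0.1444]
tcp_rot: [[0.983, -0.183, 0.002], [-0.183, -0.983, -0.001], [0.002, 0.001, -1.0]]
contact_force: [-1.2, 0.0, 5.3]
width: -0.0
```

>>> drive_tool([
  {"dx": 0, "dy": 0, "dz": 0.0004, "ax": 0, "ay": 0, "az": 0},
  {"dx": 0, "dy": 0, "dz": 0.0004, "ax": 0, "ay": 0, "az": 0},
  {"dx": 0, "dy": 0, "dz": 0.0004, "ax": 0, "ay": 0, "az": 0},
  {"dx": 0, "dy": 0, "dz": 0.0004, "ax": 0, "ay": 0, "az": 0},
  {"dx": 0, "dy": 0, "dz": 0.0004, "ax": 0, "ay": 0, "az": 0},
  {"dx": 0, "dy": 0, "dz": 0.0004, "ax": 0, "ay": 0, "az": 0},
  {"dx": 0, "dy": 0, "dz": 0.0004, "ax": 0, "ay": 0, "az": 0},
  {"dx": 0, "dy": 0, "dz": 0.0004, "ax": 0, "ay": 0, "az": 0},
  {"dx": 0, "dy": 0, "dz": 0.0004, "ax": 0, "ay": 0, "az": 0},
  {"dx": 0, "dy": 0, "dz": 0.0004, "ax": 0, "ay": 0, "az": 0},
])

```text
clock: 23.55
tcp_pos: [0.5409, -0.1721, 0.1411]
tcp_rot: [[0.983, -0.183, 0.003], [-0.183, -0.983, -0.002], [0.003, 0.001, -1.0]]
contact_force: [-1.6, 0.5, 7.7]
width: -0.0002
```

>>> drive_tool([
  {"dx": 0, "dy": 0, "dz": 0.0003, "ax": 0, "ay": 0, "az": 0},
  {"dx": 0, "dy": 0, "dz": 0.0003, "ax": 0, "ay": 0, "az": 0},
  {"dx": 0, "dy": 0, "dz": 0.0003, "ax": 0, "ay": 0, "az": 0},
  {"dx": 0, "dy": 0, "dz": 0.0003, "ax": 0, "ay": 0, "az": 0},
  {"dx": 0, "dy": 0, "dz": 0.0003, "ax": 0, "ay": 0, "az": 0},
  {"dx": 0, "dy": 0, "dz": 0.0003, "ax": 0, "ay": 0, "az": 0},
  {"dx": 0, "dy": 0, "dz": 0.0003, "ax": 0, "ay": 0, "az": 0},
  {"dx": 0, "dy": 0, "dz": 0.0003, "ax": 0, "ay": 0, "az": 0},
  {"dx": 0, "dy": 0, "dz": 0.0003, "ax": 0, "ay": 0, "az": 0},
  {"dx": 0, "dy": 0, "dz": 0.0003, "ax": 0, "ay": 0, "az": 0},
])

```text
clock: 24.55
tcp_pos: [0.5396, -0.1713, 0.1359]
tcp_rot: [[0.983, -0.183, -0.001], [-0.183, -0.983, 0.0], [-0.001, -0.0, -1.0]]
contact_force: [0.2, -0.1, -0.1]
width: 0.0001
```

>>> drive_tool([
  {"dx": 0, "dy": 0, "dz": 0.0006, "ax": 0, "ay": 0, "az": 0},
  {"dx": 0, "dy": 0, "dz": 0.0006, "ax": 0, "ay": 0, "az": 0},
  {"dx": 0, "dy": 0, "dz": 0.0006, "ax": 0, "ay": 0, "az": 0},
  {"dx": 0, "dy": 0, "dz": 0.0006, "ax": 0, "ay": 0, "az": 0},
  {"dx": 0, "dy": 0, "dz": 0.0006, "ax": 0, "ay": 0, "az": 0},
  {"dx": 0, "dy": 0, "dz": 0.0006, "ax": 0, "ay": 0, "az": 0},
  {"dx": 0, "dy": 0, "dz": 0.0006, "ax": 0, "ay": 0, "az": 0},
  {"dx": 0, "dy": 0, "dz": 0.0006, "ax": 0, "ay": 0, "az": 0},
  {"dx": 0, "dy": 0, "dz": 0.0006, "ax": 0, "ay": 0, "az": 0},
  {"dx": 0, "dy": 0, "dz": 0.0006, "ax": 0, "ay": 0, "az": 0},
])

```text
clock: 25.55
tcp_pos: [0.5398, -0.1714, 0.1302]
tcp_rot: [[0.983, -0.183, -0.0], [-0.183, -0.983, 0.0], [-0.0, -0.0, -1.0]]
contact_force: [1.1, -0.4, 0.2]
width: 0.0002
```

```bash
cat > st.py <<'E'
from w import *
s=manip.read_state(); T=s['tcp_pos']; g=save('side','sideX'); A=pts(g); r=np.hypot(A[...,0]-.5395,A[...,1]+.172)
# pin points: outside fingers, below tips
m=(g['depth']>0)&(r<.018)&(A[...,2]>.059)&(A[...,2]<T[2]-.008)
print(T,m.sum(),np.percentile(A[m][:,2],[2,25,50,75,98]).round(4))
print(np.histogram(A[m][:,2],bins=np.arange(.057,.14,.004)))
f=save('wrist','wX'); p,d=wp(f); P=p@s['tcp_rot'].T+T; m=(d>0)&(np.hypot(P[...,0]-.5395,P[...,1]+.172)<.018)&(p[...,1]<-.006)&(P[...,2]>.05)&(P[...,2]<.14)
print(np.histogram(P[m][:,2],bins=np.arange(.053,.14,.004)))
E
python3 st.py
```

```text
[ 0.53983524 -0.17140524  0.13023964] 275 [0.0592 0.0723 0.1003 0.115  0.1202]
(array([41, 11, 13,  6, 10,  6,  1,  2, 14, 19, 18, 17, 16, 21, 27, 51,  2,
        0,  0,  0]), array([0.057, 0.061, 0.065, 0.069, 0.073, 0.077, 0.081, 0.085, 0.089,
       0.093, 0.097, 0.101, 0.105, 0.109, 0.113, 0.117, 0.121, 0.125,
       0.129, 0.133, 0.137]))
(array([315, 257,  15,  13,   1,   0,   0,   0,  40,  99, 115, 123, 124,
       144, 144, 599,  12,   5,  82, 213, 240]), array([0.053, 0.057, 0.061, 0.065, 0.069, 0.073, 0.077, 0.081, 0.085,
       0.089, 0.093, 0.097, 0.101, 0.105, 0.109, 0.113, 0.117, 0.121,
       0.125, 0.129, 0.133, 0.137]))
```

>>> drive_tool([
  {"dx": 0, "dy": 0, "dz": 0.0006, "ax": 0, "ay": 0, "az": 0},
  {"dx": 0, "dy": 0, "dz": 0.0006, "ax": 0, "ay": 0, "az": 0},
  {"dx": 0, "dy": 0, "dz": 0.0006, "ax": 0, "ay": 0, "az": 0},
  {"dx": 0, "dy": 0, "dz": 0.0006, "ax": 0, "ay": 0, "az": 0},
  {"dx": 0, "dy": 0, "dz": 0.0006, "ax": 0, "ay": 0, "az": 0},
  {"dx": 0, "dy": 0, "dz": 0.0006, "ax": 0, "ay": 0, "az": 0},
  {"dx": 0, "dy": 0, "dz": 0.0006, "ax": 0, "ay": 0, "az": 0},
  {"dx": 0, "dy": 0, "dz": 0.0006, "ax": 0, "ay": 0, "az": 0},
  {"dx": 0, "dy": 0, "dz": 0.0006, "ax": 0, "ay": 0, "az": 0},
  {"dx": 0, "dy": 0, "dz": 0.0006, "ax": 0, "ay": 0, "az": 0},
])

```text
clock: 26.65
tcp_pos: [0.5398, -0.1715, 0.1242]
tcp_rot: [[0.983, -0.183, 0.0], [-0.183, -0.983, -0.0], [0.0, 0.0, -1.0]]
contact_force: [0.5, -0.7, 0.4]
width: 0.0
```

```bash
python3 st.py
```

```text
[ 0.53983771 -0.17145159  0.12423546] 245 [0.0592 0.0842 0.0982 0.1094 0.1132]
(array([24, 12, 10,  7,  2,  1,  7, 20, 20, 15, 16, 17, 29, 56,  9,  0,  0,
        0,  0,  0]), array([0.057, 0.061, 0.065, 0.069, 0.073, 0.077, 0.081, 0.085, 0.089,
       0.093, 0.097, 0.101, 0.105, 0.109, 0.113, 0.117, 0.121, 0.125,
       0.129, 0.133, 0.137]))
(array([338, 269,   4,   0,   0,   0,  10,  73, 103, 115, 133, 125, 144,
       362, 362,   5,  38, 138, 236, 271, 281]), array([0.053, 0.057, 0.061, 0.065, 0.069, 0.073, 0.077, 0.081, 0.085,
       0.089, 0.093, 0.097, 0.101, 0.105, 0.109, 0.113, 0.117, 0.121,
       0.125, 0.129, 0.133, 0.137]))
```

>>> drive_tool([
  {"dx": 0, "dy": 0, "dz": 0.0006, "ax": 0, "ay": 0, "az": 0},
  {"dx": 0, "dy": 0, "dz": 0.0006, "ax": 0, "ay": 0, "az": 0},
  {"dx": 0, "dy": 0, "dz": 0.0006, "ax": 0, "ay": 0, "az": 0},
  {"dx": 0, "dy": 0, "dz": 0.0006, "ax": 0, "ay": 0, "az": 0},
  {"dx": 0, "dy": 0, "dz": 0.0006, "ax": 0, "ay": 0, "az": 0},
  {"dx": 0, "dy": 0, "dz": 0.0006, "ax": 0, "ay": 0, "az": 0},
  {"dx": 0, "dy": 0, "dz": 0.0006, "ax": 0, "ay": 0, "az": 0},
  {"dx": 0, "dy": 0, "dz": 0.0006, "ax": 0, "ay": 0, "az": 0},
  {"dx": 0, "dy": 0, "dz": 0.0006, "ax": 0, "ay": 0, "az": 0},
  {"dx": 0, "dy": 0, "dz": 0.0006, "ax": 0, "ay": 0, "az": 0},
])

```text
clock: 27.75
tcp_pos: [0.5398, -0.1715, 0.1183]
tcp_rot: [[0.983, -0.183, -0.0], [-0.183, -0.983, -0.0], [-0.0, 0.0, -1.0]]
contact_force: [0.0, 0.8, 2.3]
width: -0.0
```

```bash
python3 st.py
```

```text
[ 0.53983001 -0.17145028  0.11825912] 232 [0.0591 0.0788 0.0933 0.1044 0.1077]
(array([32,  9,  9,  1,  4, 13, 16, 18, 13, 19, 19, 29, 50,  0,  0,  0,  0,
        0,  0,  0]), array([0.057, 0.061, 0.065, 0.069, 0.073, 0.077, 0.081, 0.085, 0.089,
       0.093, 0.097, 0.101, 0.105, 0.109, 0.113, 0.117, 0.121, 0.125,
       0.129, 0.133, 0.137]))
(array([337, 267,   0,   0,   0,  47,  99, 111, 124, 121, 136, 158, 606,
        10,   2,  85, 200, 248, 281, 274, 317]), array([0.053, 0.057, 0.061, 0.065, 0.069, 0.073, 0.077, 0.081, 0.085,
       0.089, 0.093, 0.097, 0.101, 0.105, 0.109, 0.113, 0.117, 0.121,
       0.125, 0.129, 0.133, 0.137]))
```

>>> drive_tool([
  {"dx": 0, "dy": 0, "dz": 0.0006, "ax": 0, "ay": 0, "az": 0},
  {"dx": 0, "dy": 0, "dz": 0.0006, "ax": 0, "ay": 0, "az": 0},
  {"dx": 0, "dy": 0, "dz": 0.0006, "ax": 0, "ay": 0, "az": 0},
  {"dx": 0, "dy": 0, "dz": 0.0006, "ax": 0, "ay": 0, "az": 0},
  {"dx": 0, "dy": 0, "dz": 0.0006, "ax": 0, "ay": 0, "az": 0},
  {"dx": 0, "dy": 0, "dz": 0.0006, "ax": 0, "ay": 0, "az": 0},
  {"dx": 0, "dy": 0, "dz": 0.0006, "ax": 0, "ay": 0, "az": 0},
  {"dx": 0, "dy": 0, "dz": 0.0006, "ax": 0, "ay": 0, "az": 0},
  {"dx": 0, "dy": 0, "dz": 0.0006, "ax": 0, "ay": 0, "az": 0},
  {"dx": 0, "dy": 0, "dz": 0.0006, "ax": 0, "ay": 0, "az": 0},
])

```text
clock: 28.85
tcp_pos: [0.5398, -0.1714, 0.1123]
tcp_rot: [[0.983, -0.183, -0.0], [-0.183, -0.983, 0.0], [-0.0, -0.0, -1.0]]
contact_force: [-0.9, -0.1, 2.3]
width: -0.0
```

```bash
python3 st.py
```

```text
[ 0.53982671 -0.17141021  0.11226477] 213 [0.0592 0.0774 0.0908 0.0995 0.1036]
(array([23,  3,  0,  8, 17, 19, 17, 14, 14, 22, 57, 19,  0,  0,  0,  0,  0,
        0,  0,  0]), array([0.057, 0.061, 0.065, 0.069, 0.073, 0.077, 0.081, 0.085, 0.089,
       0.093, 0.097, 0.101, 0.105, 0.109, 0.113, 0.117, 0.121, 0.125,
       0.129, 0.133, 0.137]))
(array([338, 304,   0,   1,  66, 107, 122, 127, 134, 138, 179, 327,   0,
        44, 133, 239, 266, 272, 287, 334, 283]), array([0.053, 0.057, 0.061, 0.065, 0.069, 0.073, 0.077, 0.081, 0.085,
       0.089, 0.093, 0.097, 0.101, 0.105, 0.109, 0.113, 0.117, 0.121,
       0.125, 0.129, 0.133, 0.137]))
```

>>> drive_tool([
  {"dx": 0, "dy": 0, "dz": 0.001, "ax": 0, "ay": 0, "az": 0},
  {"dx": 0, "dy": 0, "dz": 0.001, "ax": 0, "ay": 0, "az": 0},
  {"dx": 0, "dy": 0, "dz": 0.001, "ax": 0, "ay": 0, "az": 0},
  {"dx": 0, "dy": 0, "dz": 0.001, "ax": 0, "ay": 0, "az": 0},
  {"dx": 0, "dy": 0, "dz": 0.001, "ax": 0, "ay": 0, "az": 0},
  {"dx": 0, "dy": 0, "dz": 0.001, "ax": 0, "ay": 0, "az": 0},
  {"dx": 0, "dy": 0, "dz": 0.001, "ax": 0, "ay": 0, "az": 0},
  {"dx": 0, "dy": 0, "dz": 0.001, "ax": 0, "ay": 0, "az": 0},
  {"dx": 0, "dy": 0, "dz": 0.001, "ax": 0, "ay": 0, "az": 0},
  {"dx": 0, "dy": 0, "dz": 0.001, "ax": 0, "ay": 0, "az": 0},
])

```text
clock: 29.95
tcp_pos: [0.5399, -0.1715, 0.1023]
tcp_rot: [[0.983, -0.183, 0.0], [-0.183, -0.983, -0.0], [0.0, 0.0, -1.0]]
contact_force: [-1.0, 1.2, 4.5]
width: -0.0
```

>>> drive_tool([
  {"dx": 0, "dy": 0, "dz": 0.0005, "ax": 0, "ay": 0, "az": 0},
  {"dx": 0, "dy": 0, "dz": 0.0005, "ax": 0, "ay": 0, "az": 0},
  {"dx": 0, "dy": 0, "dz": 0.0005, "ax": 0, "ay": 0, "az": 0},
  {"dx": 0, "dy": 0, "dz": 0.0005, "ax": 0, "ay": 0, "az": 0},
  {"dx": 0, "dy": 0, "dz": 0.0005, "ax": 0, "ay": 0, "az": 0},
  {"dx": 0, "dy": 0, "dz": 0.0005, "ax": 0, "ay": 0, "az": 0},
  {"dx": 0, "dy": 0, "dz": 0, "ax": 0, "ay": 0, "az": 0},
  {"dx": 0, "dy": 0, "dz": 0, "ax": 0, "ay": 0, "az": 0},
  {"dx": 0, "dy": 0, "dz": 0, "ax": 0, "ay": 0, "az": 0},
  {"dx": 0, "dy": 0, "dz": 0, "ax": 0, "ay": 0, "az": 0},
])

```text
clock: 30.95
tcp_pos: [0.5399, -0.1714, 0.0995]
tcp_rot: [[0.983, -0.183, 0.0], [-0.183, -0.983, -0.0], [0.0, 0.0, -1.0]]
contact_force: [-1.5, 1.4, 6.3]
width: 0.0004
```

>>> drive_tool([
  {"dx": 0, "dy": 0, "dz": 0.0003, "ax": 0, "ay": 0, "az": 0},
  {"dx": 0, "dy": 0, "dz": 0.0003, "ax": 0, "ay": 0, "az": 0},
  {"dx": 0, "dy": 0, "dz": 0.0003, "ax": 0, "ay": 0, "az": 0},
  {"dx": 0, "dy": 0, "dz": 0.0003, "ax": 0, "ay": 0, "az": 0},
  {"dx": 0, "dy": 0, "dz": 0.0003, "ax": 0, "ay": 0, "az": 0},
  {"dx": 0, "dy": 0, "dz": 0, "ax": 0, "ay": 0, "az": 0},
  {"dx": 0, "dy": 0, "dz": 0, "ax": 0, "ay": 0, "az": 0},
  {"dx": 0, "dy": 0, "dz": 0, "ax": 0, "ay": 0, "az": 0},
  {"dx": 0, "dy": 0, "dz": 0, "ax": 0, "ay": 0, "az": 0},
  {"dx": 0, "dy": 0, "dz": 0, "ax": 0, "ay": 0, "az": 0},
])

```text
clock: 31.95
tcp_pos: [0.5402, -0.1715, 0.0991]
tcp_rot: [[0.983, -0.183, 0.0], [-0.183, -0.983, -0.0], [0.0, 0.0, -1.0]]
contact_force: [-5.7, 3.0, 11.3]
width: -0.0002
```

Firm stop: the force rose from 6 to 11 N over 0.4 mm. I lift clear now and check.

>>> drive_tool([
  {"dx": 0, "dy": 0, "dz": -0.002, "ax": 0, "ay": 0, "az": 0},
  {"dx": 0, "dy": 0, "dz": -0.003, "ax": 0, "ay": 0, "az": 0},
  {"dx": 0, "dy": 0, "dz": -0.005, "ax": 0, "ay": 0, "az": 0},
  {"dx": 0, "dy": 0, "dz": -0.02, "ax": 0, "ay": 0, "az": 0},
  {"dx": 0, "dy": 0, "dz": -0.03, "ax": 0, "ay": 0, "az": 0},
  {"dx": 0, "dy": 0, "dz": -0.03, "ax": 0, "ay": 0, "az": 0},
  {"dx": 0, "dy": 0.02, "dz": -0.03, "ax": 0, "ay": 0, "az": 0},
  {"dx": 0, "dy": 0.04, "dz": 0, "ax": 0, "ay": 0, "az": 0},
  {"dx": 0, "dy": 0.03, "dz": 0, "ax": 0, "ay": 0, "az": 0},
  {"dx": 0, "dy": 0, "dz": 0, "ax": 0, "ay": 0, "az": 0},
])

```text
clock: 32.95
tcp_pos: [0.5227, -0.2631, 0.2178]
tcp_rot: [[0.982, -0.187, 0.0], [-0.187, -0.982, -0.002], [0.001, 0.002, -1.0]]
contact_force: [-0.6, -0.3, -1.3]
width: -0.0
```

```bash
python3 - <<'E'
from w import *
s=manip.read_state(); f=save('wrist','w9'); T=s['tcp_pos']; R=s['tcp_rot']; p,d=wp(f); P=p@R.T+T; g=save('side','side9'); t=save('top','top9')
for n,A,D in(('wrist',P,d),('side',pts(g),g['depth']),('top',pts(t),t['depth'])):
  r=np.hypot(A[...,0]-.5395,A[...,1]+.172)
  for l,k in(('button',r<.006),('handletop',(r>.0095)&(r<.0135)),('lug',(r>.017)&(r<.02))):
    m=(D>0)&k&(A[...,2]>.05)&(A[...,2]<.15); print(n,l,m.sum(),np.percentile(A[m][:,2],[10,50,90]).round(4) if m.sum() else '')
  m=(D>0)&(r<.02)&(A[...,2]>.083)&(A[...,2]<.1); print(np.median(A[m],0) if m.sum() else '')
A=pts(t); yd=np.array([.184,.983]); xd=np.array([.983,-.184]); h=np.array([.5398,-.1724])
a=(A[...,:2]-h)@xd; b=(A[...,:2]-h)@yd; z=A[...,2]; m=(abs(a)<.1)&(b>.03)&(b<.28)&(z>.146)&(z<.158)
print('sheeter',np.percentile(b[m],[1,99]))
cv2.imwrite('pics/fin.png',np.hstack([cv2.resize(f['color'][60:300,160:400],(390,390)),cv2.resize(g['color'][180:340,270:430],(390,390))]))
E
```

```text
wrist button 186 [0.0947 0.0958 0.0966]
wrist handletop 428 [0.0859 0.0867 0.0876]
wrist lug 405 [0.0558 0.0567 0.0577]
[ 0.53879984 -0.17378306  0.08700508]
side button 19 [0.0967 0.0979 0.099 ]
side handletop 54 [0.0666 0.0875 0.0894]
side lug 37 [0.0573 0.059  0.06  ]
[ 0.53672056 -0.17734202  0.08876149]
top button 5 [0.0936 0.0943 0.0973]
top handletop 23 [0.0801 0.0867 0.09  ]
top lug 15 [0.0541 0.0564 0.0602]
[ 0.54535395 -0.16539495  0.0877197 ]
sheeter [0.10046845 0.22825174]
```

View pics/fin.png

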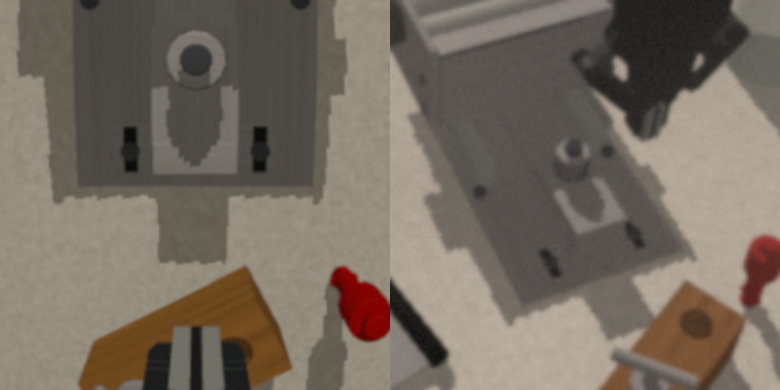

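The handle top is at 0.087 (30 mm above the lug), the button stands 9 mm proud and the sheeter is still home. Handing in.

```bash
python3 -c "
from h import *
print(workorder.finish_job())"
```

```text
the job is handed in; nothing more can be done
None
```

The job is handed in: the sheeter is home and the ball-lock pin is locked through the clevis and tongue. It took about 33 s of the 72 s allowed.

- **Sheeter:** I pushed it with closed fingers at about 6 N until it stopped. The force rose to 13 N, well under the 30 N limit. The last top view puts its front panel about 100 mm from the hole, where it should be at home.
- **Pin:** I took it from the block, stood it on its balls in the clevis hole with 8 N of reaction, and let go. I then pressed its button and followed it down to a firm stop at 11 N.
- **Last checks:** The wrist camera shows the handle top at 86.7 mm with the lug at 56.7 mm, so the 30 mm handle sits on the clevis. The button stands 9 mm proud, so it has sprung out. The pin looks upright, and the side and top cameras agree within their 2 mm calibration.
- **Not measured directly:** I read forces only at the end of each 1 s move, so a brief peak in between would not have shown. I inferred that the balls locked from the button and handle heights. The T-bar, crank and scraper were never touched or approached, and I did not re-measure their positions.

No check failed.

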